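# Park the swinging sample trough over the drain dish

## Task

Draw the locking bolt fully back towards the robot so that the propped-up sample trough swings free under its trolley, then take the trolley by its grip, run it along the rail and bring the trough to a stop, level and no longer swinging, with its drain spout over the middle of the white dish. Kill the swing only by how you move the trolley: never touch the trough or its jars (they are clean), do not let it rock further than it was propped by much, and leave the dish and the cups, half melon and pipette where they are. Let the trolley go at the end; the trough must then stay still over the dish.

Things in the scene. Friction and masses are not known exactly. Their poses are not given: they have to be found in the camera images.
- gantry: Fixed aluminium frame. Origin on the bench under the middle of its rail; z up, y along the rail (to the robot's left), x away from the robot. Rail: bar 600 mm long along y, 22 x 16 mm, middle 268 mm above the bench, on two posts 125 mm behind it (+x); nothing above 280 mm but the trolley.
- channel (a point): Fixed steel channel of the locking bolt, on a grey column at the gantry's left end: this point is on the channel's floor at its front (-x) end wall, at gantry x = -200 mm, y = 285 mm, 156 mm above the bench. It runs 175 mm along gantry +x from here; side walls 14 mm high.
- trolley (a joint): Travel of the dark steel trolley along the rail in m: 0 as parked at y = +100 mm of the gantry, growing to the right (gantry -y) up to a stop at 0.34. It weighs 0.5 kg, has about 2.5 N of rolling friction (2 N s/m of drag besides) and stays where it is left.
- trolley_grip (a point): Where to grip the trolley: middle of the upright grey square grip post on its top, 24 x 24 mm and 56 mm high, its sides along the gantry's x and y. This point is 320 mm above the bench, 24 mm below the post's top.
- hanger (a joint): Swing angle of trough and jars about the pivot under the trolley, rad: 0 level, positive with the left end (gantry +y) up; +0.24 at the start, propped by the bolt. Free period about 1.67 s (hidden jar mass: some 10 percent off), almost no damping (lasts over 30 s). Trolley acceleration a to the right (trolley growing) gives angle'' = -14.1 angle + 1.44 a.
- pivot (a point): Middle of the pivot pin, 175 mm above the bench, 145 mm straight below the trolley grip point; axis along gantry x. The swinging mass is nominally 0.70 kg, its centre of mass 19 mm below the pivot, its moment of inertia about the pivot 0.0093 kg m2.
- gondola: Sample trough: open steel trough 320 mm long (y), 80 mm wide, 38 mm high, with a jar 65 mm wide, 74 mm high in each end, a tongue 30 mm wide at each end reaching to y = +-202 mm (the left one rests on the bolt at the start) and a drain spout below. Origin on the pivot pin, 45 mm above the trough's underside; axes as the gantry's when level. Not to be touched.
- spout (a point): Lower end of the drain spout: 18 mm wide tube in the middle of the trough's underside, this point 75 mm below the pivot, 100 mm above the bench when level.
- bolt: Locking bolt: loose steel bar 16 x 16 mm, 165 mm long, lying in its channel along gantry x, 0.22 kg. Origin on its underside below its grip post; tip at x = +105 mm, tail at -60 mm. It starts at gantry x = -85 mm; drawn straight back (gantry -x) by 55 mm the tail meets the channel's end wall; 45 mm or more counts as drawn. It slides and stays.
- bolt_grip (a point): Where to grip the bolt: on the upright grey square post on it, 18 x 18 mm, from 16 to 64 mm above the bolt's underside; this point is 45 mm above the underside, about 201 mm above the bench.
- dish: White round dish, 96 mm wide and 58 mm high, open on top, loose, 0.35 kg; it stands under the rail, at trolley travel 0.14 to 0.25. Origin at the middle of its underside.
- cup0: Clear measuring cup, 52 mm wide, 60 mm high; bystander.
- cup1: Clear measuring cup, 52 mm wide, 60 mm high; bystander.
- half_melon: Half a small green melon lying cut face up, 90 mm wide, 38 mm high; bystander.
- pipette: Hand pipette lying down, 225 mm long, 24 mm high; bystander.
There are look-alikes about, which are no part of the job. What is shaped like the dish but orange is not meant.

How it is judged:
On the way, in this order (a step that is already met when the one before it is completed fails the run):
1. the bolt is drawn back at least 45 mm (x of bolt in the frame of gantry below -0.13 m), for 0.1 s.
2. with the bolt drawn, for 4 s the trough hangs within 0.07 rad of level and within 0.3 rad/s of rest, its spout within 20 mm of the dish's middle (horizontal distance between spout and dish below 0.02 m and value of joint hanger between -0.07 and 0.07 rad and velocity of joint hanger between -0.3 and 0.3 rad/s and x of bolt in the frame of gantry below -0.13 m), for 4 s.
At the end, for the whole second after the job is handed in: The trolley is let go and at rest, the trough within 0.07 rad of level and swinging slower than 0.3 rad/s, its spout within 20 mm (seen from above) of the middle of the standing dish, the bolt still drawn back by 45 mm or more (all of step 2 and velocity of joint trolley between -0.02 and 0.02 m/s and angle between dish's own z axis and vertical below 0.1 rad); the robot touches nothing.
It fails at once if the robot touches the trough (contact force between any of the fingers, the arm and gondola above 0.3 N).
It fails at once if the trough rocks past 0.4 rad and spills (value of joint hanger above 0.4 rad or value of joint hanger below -0.4 rad).
It fails at once if the dish is shifted by more than 20 mm (distance of dish from where it was at the start of the episode above 0.02 m).
It fails at once if a bystander is shifted by more than 30 mm (distance of any of cup0, cup1, half_melon, pipette from where it was at the start of the episode above 0.03 m).
It also fails if it takes over 61 s, if anything falls off the work surface, if the arm or the gripper's body presses on something with over 40 N, if the wrist force passes 120 N, or if a joint passes its speed limit or range.

## Robot

A 6-joint arm with a two-finger parallel gripper is mounted at the origin on the work surface. World frame = base frame: x ahead of the robot, y to its left, z up, the work surface at z = 0. Lengths are in m, angles in rad, forces in N, time in s.
With the tool pointing down it reaches from about 0.3 to 0.875 m from the base axis. Payload 6.4 kg.
Tool frame: the origin (TCP) lies midway between the tips of the shut fingers; the grasp point (between the pads) lies 19 mm behind it; z points along the fingers, y is the line along which they close (so a half turn about z gives the same grasp; the last joint's range is limited). The gripper opens to 85 mm and grips with 20 to 120 N. Pads are 22 mm wide; open, the fingers measure 114 mm over their backs; the gripper's body (76 mm by 85 mm) begins 54 mm behind the grasp point. The pads swing forward as they close: fully open they stand 13 mm farther back than shut.
Start: joints at [-1.491, 0.181, 1.607, -0, 1.354, -0.206], TCP at [0.162, -0.552, 0.231] pointing down, gripper open.
Joint ranges: [-2.99, 2.99], [-0.89, 2.07], [0.3, 2.58], [-1.14, 4.28], [0, 2.63], [-3.12, 3.12]. Speed limits (rad/s): [2.57, 2.57, 3.01, 3.14, 3.14, 3.14].

## Interface

Orientations are given as a unit quaternion [w, x, y, z].
In Python, from bench import get_obs, camera, hand_in gives the robot as it stands.
- The arm moves only by the tool carry_out, never from a script. Its argument "plan" is a list that holds one entry, the list of rows, each a list of 7 numbers: the shift along the world's x, y, z in m, then the turn, a rotation vector about the world's x, y, z in rad, then the opening, from 0 (shut) to 1 (fully open). In form: [[[x, y, z, rx, ry, rz, hand], ...]]. A call has exactly 5 rows; each row is the pose to reach, as a shift and turn from the pose commanded when the call began; what a row does not reach only later rows make up. A row lasts 1/12 s, in which the tool goes at most 41.7 mm and 7.16 degrees, less where a joint would pass 70% of its speed; a pose out of reach is approached as far as the arm can. A call with a gripper value outside its range is refused whole. The fingers move at their own pace and stop on an object; the grip force is fixed at half the most. Time passes only in rows, so rows that repeat a pose let the fingers close, or fill a call up. It gives the time, the measured TCP pose, the force, the opening and the grip force at its end, in the units of the state.
- get_obs(): the state, without advancing time (a new reading comes with each control period).
- camera(name): name is "scene" or "top" or "wrist"; returns a dict with "pixels" (400x640x3 uint8, red, green, blue), "z_map" (400x640 float32, m along the optical axis (not along the pixel's ray), 0 where there is no reading), "camera_matrix" (3x3 intrinsics, pixels), "cam_to_world" (4x4, takes a point from camera to world coordinates). Camera axes: x right, y up, looking along -z (the intrinsics and any distortion apply to the point x, -y, -z); pixel columns grow to the right and rows downward; lengths in m; the calibration is good to about 2 mm. A picture is of the moment at which its call begins.
- hand_in(): hands the job in; it is judged then, once.
The state is a dict: "time_s": time; "q": joint angles; "dq": joint speeds; "joint_efforts": joint torques, N m; "eef_pos": TCP position; "eef_rot": TCP orientation; "wrist_force": force on the tool from outside, world axes, zero at the start; "torque": the same for the moment, N m; "opening": opening from 0.0 (shut) to 1.0 (fully open); "grasp_force": force on a finger pad.
Only numpy, scipy, OpenCV 4.12 (cv2) and the standard library are available. Lean on these libraries where they do the work, as an engineer would, in place of code of your own. Each camera call takes 0.05 s, during which the arm holds its last target. There are 200 camera calls.

## Working session

There is one attempt and no reset: what is moved stays moved. The work goes in short steps, Python scripts to look and compute and a tool call to move; the robot and the scene stay as the last step left them, time stands still between calls to the robot, and variables do not carry over. Pictures are saved under pics/ and viewed, at most 10 in all, crops included, and the job is handed in when it is done.

Besides the shell and the picture viewer there is one more tool, called after ">>>" in YAML: its name, and indented under it one key for each argument. carry_out: Moves the arm, as the interface text tells. Its arguments: {"type":"object","properties":{"plan":{"type":"array","items":{"type":"array","items":{"type":"array","items":{"type":"number"}}}}},"required":["plan"]}

```bash
mkdir -p pics
cat > h.py <<'E'
import numpy as np, cv2
from bench import get_obs, camera, hand_in
def grab(n):
    c=camera(n); np.savez(f'pics/{n}.npz',**{k:np.asarray(v) for k,v in c.items()}); return c
def load(n): return dict(np.load(f'pics/{n}.npz'))
def cloud(c):
    K=c['camera_matrix'];z=c['z_map'];v,u=np.mgrid[:400,:640]
    p=np.stack([(u-K[0,2])/K[0,0]*z,-(v-K[1,2])/K[1,1]*z,-z],-1)
    T=c['cam_to_world'];return p@T[:3,:3].T+T[:3,3]
def ray(c,u,v,h):
    K=c['camera_matrix'];T=c['cam_to_world']
    d=T[:3,:3]@np.array([(u-K[0,2])/K[0,0],-(v-K[1,2])/K[1,1],-1]);o=T[:3,3];return o+d*(h-o[2])/d[2]
E
python3 - <<'E'
from h import *
ims=[]
for n in('scene','top'):
    c=grab(n);print(n,c['cam_to_world'].round(3).tolist(),c['camera_matrix'].round(1).tolist(),(c['z_map']>0).mean())
    cv2.imwrite(f'pics/{n}.png',cv2.cvtColor(c['pixels'],cv2.COLOR_RGB2BGR))
print(get_obs())
E
```

```text
scene [[0.645, -0.659, 0.388, 0.914], [0.764, 0.564, -0.313, -0.359], [-0.012, 0.499, 0.867, 1.143], [0.0, 0.0, 0.0, 1.0]] [[395.2, 0.0, 320.2], [0.0, 395.2, 198.5], [0.0, 0.0, 1.0]] 0.9960234375
top [[-0.014, 0.988, -0.153, 0.281], [-1.0, -0.015, -0.005, -0.036], [-0.007, 0.153, 0.988, 1.475], [0.0, 0.0, 0.0, 1.0]] [[442.1, 0.0, 325.5], [0.0, 442.1, 201.6], [0.0, 0.0, 1.0]] 0.9959921875
{'time_s': 0.1, 'q': array([-1.49129726e+00,  1.81456417e-01,  1.60791094e+00, -1.75602979e-05,
        1.35376848e+00, -2.06289655e-01]), 'dq': array([ 0.00107987, -0.00086254, -0.00148086,  0.00185071,  0.00022949,
       -0.00169642]), 'joint_efforts': array([-1.34210757e-05, -4.45878696e+01, -3.52236879e+01, -3.33000789e-04,
        4.12685709e-03, -1.30197046e-05]), 'eef_pos': array([ 0.16207824, -0.55117556,  0.23047862]), 'eef_rot': array([-7.70580347e-04,  9.89807396e-01,  1.42410402e-01,  4.03267417e-05]), 'wrist_force': array([-0.01561231,  0.58403813,  0.51392222]), 'torque': array([-0.02344453,  0.01023846, -0.00848356]), 'grasp_force': 0.0, 'opening': 0.9983507928116403}
```

View pics/scene.png

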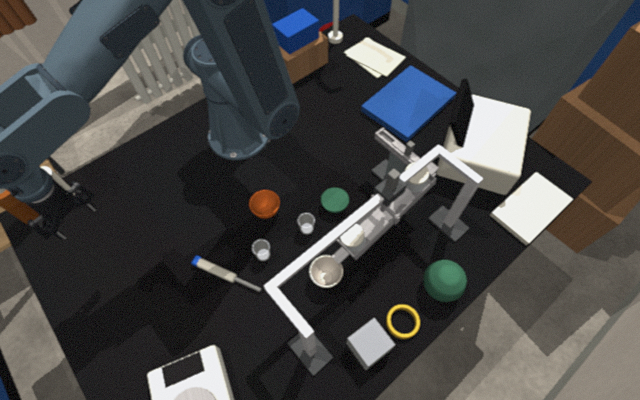

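View pics/top.png

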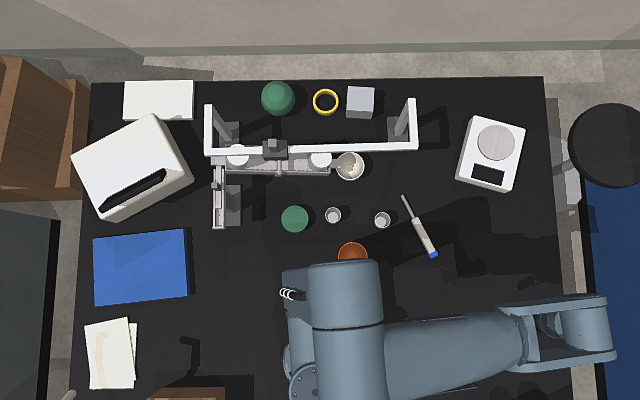

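The top view shows the rail from (205,150) to (417,145), the trolley at (275,148), the bolt channel at (219,200), the white dish at (350,165) and the orange look-alike at (352,252). I'll measure these and crop in on the dish and bolt.

Run:
```python
from h import *
c=load('top');P=cloud(c);px=c['pixels'].astype(int)
s=load('scene');Q=cloud(s)
def blob(C,lo,hi,box):
    (x0,x1,y0,y1)=box
    return (C[...,2]>lo)&(C[...,2]<hi)&(C[...,0]>x0)&(C[...,0]<x1)&(C[...,1]>y0)&(C[...,1]<y1)
for nm,C in(('top',P),('scene',Q)):
    print(nm,'pts',[C[r,q].round(3).tolist() for r,q in ((150,300),(148,275),(165,350),(200,219))] if nm=='top' else '')
    box=(.2,1,-.45,.5)
    m=blob(C,.270,.282,box);p=C[m];
    if len(p)>20:
        rr=cv2.minAreaRect(p[:,:2].astype(np.float32));print('z276',len(p),rr,p[:,2].mean())
    for lo,hi in((.335,.352),(.212,.227)):
        m=blob(C,lo,hi,box).astype(np.uint8)
        n,l,st,ce=cv2.connectedComponentsWithStats(m)
        for i in range(1,n):
            if st[i,4]>5:
                q=C[l==i];print(lo,st[i],q.mean(0).round(4),(q.min(0)).round(4),q.max(0).round(4), cv2.minAreaRect(q[:,:2].astype(np.float32)))
a=cv2.cvtColor(c['pixels'],cv2.COLOR_RGB2BGR)[70:270,190:440]
b=cv2.cvtColor(s['pixels'],cv2.COLOR_RGB2BGR)[120:320,240:490]
cv2.imwrite('pics/c1.png',np.hstack([cv2.resize(a,None,fx=3.2,fy=3,interpolation=2)]))
cv2.imwrite('pics/c2.png',cv2.resize(b,None,fx=3.2,fy=3,interpolation=2))
```

```text
top pts [[0.614, 0.039, 0.277], [0.605, 0.102, 0.33], [0.634, -0.114, 0.006], [0.492, 0.288, 0.174]]
z276 2207 ((0.6757823824882507, 0.009683012962341309), (0.1653948873281479, 0.6030634045600891), 0.862628698348999) 0.27544810984734347
0.335 [268 138   9  10  84] [0.6164 0.1084 0.3427] [0.6054 0.0979 0.3357] [0.6299 0.1196 0.3475] ((0.6176791787147522, 0.1087833121418953), (0.0244810339063406, 0.021649017930030823), 0.47882071137428284)
0.335 [282 271   2  11  11] [0.2678 0.0816 0.3424] [0.2552 0.0792 0.3359] [0.2803 0.0825 0.3483] ((0.2679392099380493, 0.08215617388486862), (0.0026837969198822975, 0.025244561955332756), 82.63587951660156)
0.212 [404 110   4   6   9] [ 0.7381 -0.2711  0.219 ] [ 0.7335 -0.2761  0.2135] [ 0.7491 -0.2677  0.2258] ((0.7399444580078125, -0.26940369606018066), (0.017679767683148384, 0.005812011659145355), 28.043792724609375)
0.212 [213 112   5  10  16] [0.733  0.2919 0.2202] [0.7239 0.2893 0.212 ] [0.7472 0.2988 0.2268] ((0.7340278029441833, 0.2904706597328186), (0.008422065526247025, 0.025053277611732483), 67.77796173095703)
0.212 [228 161   6   5   6] [
[... 1479 characters left out ...]
590322494507), (0.01826968789100647, 0.017541546374559402), 89.6313247680664)
0.212 [409 180  18   6  33] [0.6356 0.207  0.2208] [0.6175 0.1944 0.213 ] [0.6485 0.236  0.2267] ((0.6380143165588379, 0.21161966025829315), (0.04967057704925537, 0.014604060910642147), 53.9206428527832)
0.212 [462 187  15   8  43] [0.743  0.2954 0.2197] [0.7258 0.2909 0.2122] [0.7555 0.3131 0.227 ] ((0.7450575828552246, 0.2965100407600403), (0.034452419728040695, 0.01767619512975216), 32.49182891845703)
0.212 [307 336   8   7  11] [ 0.7657 -0.2747  0.2205] [ 0.7651 -0.286   0.212 ] [ 0.7662 -0.2657  0.225 ] ((0.7657800912857056, -0.275821715593338), (0.001112018246203661, 0.020295102149248123), 0.7064230442047119)
```

View pics/c1.png

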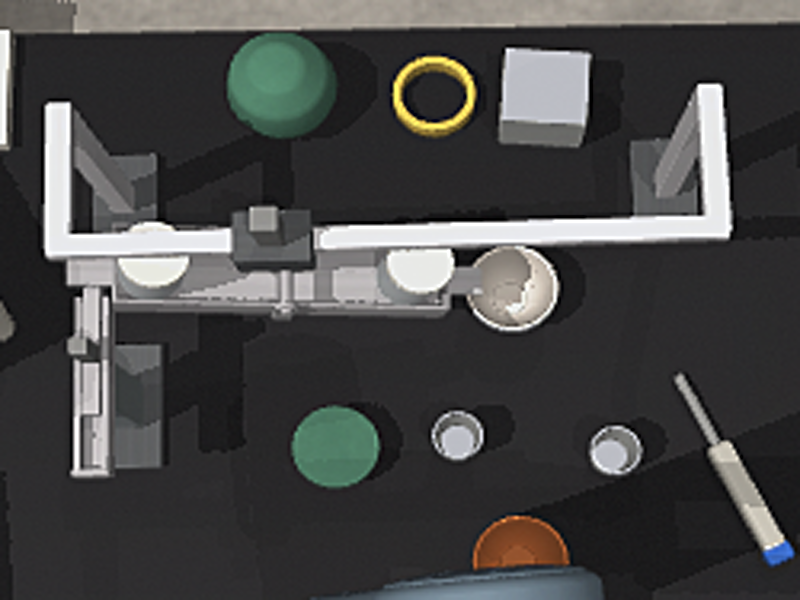

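View pics/c2.png

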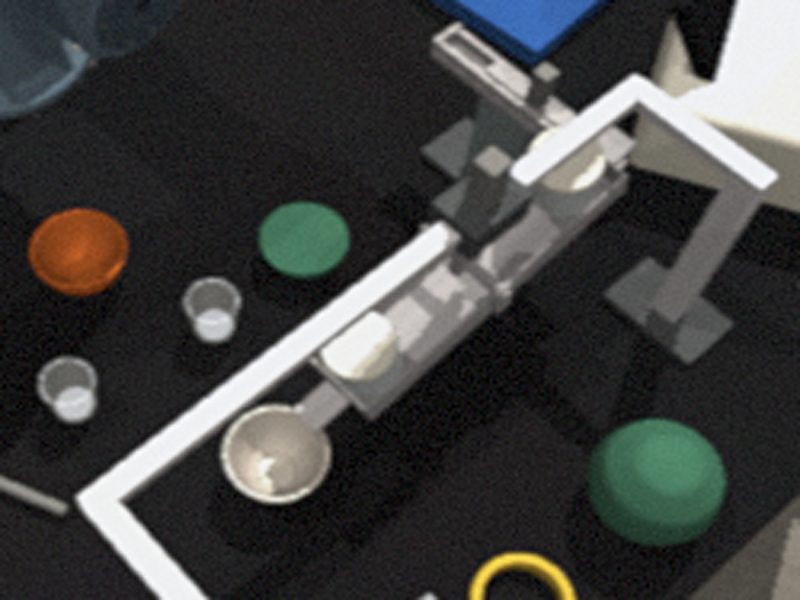

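The crops confirm the target: white dish at top-view pixel (350,166), under the rail. The orange bowl at (352,252) is the look-alike. The bolt post is at (214,185) and the trolley post at (272,143). Next come the dish centre and the clearances.

Run:
```python
from h import *
for n,box in(('top',(335,150,365,182)),('scene',(305,250,347,292))):
    c=load(n);C=cloud(c);u0,v0,u1,v1=box
    # rim points by height
    v,u=np.mgrid[v0:v1,u0:u1];p=C[v0:v1,u0:u1]
    m=(p[...,2]>.050)&(p[...,2]<.066);q=p[m]
    (cx,cy),r=cv2.minEnclosingCircle(q[:,:2].astype(np.float32))
    A=np.c_[2*q[:,:2],np.ones(len(q))];s=np.linalg.lstsq(A,(q[:,:2]**2).sum(1),rcond=None)[0]
    print(n,len(q),'enc',cx,cy,r,'alg',s[:2],np.sqrt(s[2]+s[:2]@s[:2]))
    # white outer silhouette: rim ellipse
    K=c['pixels'][v0:v1,u0:u1].astype(int); 
    m2=(p[...,2]>.004)&(p[...,2]<.07); 
    if n=='top': print('out',q.min(0),q.max(0))
for n in('top','scene'):
    C=cloud(load(n));m=(abs(C[...,0]-.50)<.09)&(C[...,1]>.30)&(C[...,1]<.42)&(C[...,2]>.15)&(C[...,2]<.35);q=C[m]
    print(n,len(q))
    for y in np.arange(.30,.42,.02):
        k=q[(q[:,1]>=y)&(q[:,1]<y+.02)]
        if len(k):print(round(y,2),len(k),k.min(0).round(3),k.max(0).round(3))
# trough angle from scene
yaw=np.radians(.9);ex=np.array([np.cos(yaw),np.sin(yaw)]);ey=np.array([-ex[1],ex[0]])
C=cloud(load('scene'));d=C[...,:2]-[.619,.1095];gx=d@ex;gy=d@ey
for lo in(.034,.038,.042):
    m=(abs(gx-lo-.002)<.003)&(abs(gy)<.17)&(C[...,2]>.07)&(C[...,2]<.24)
    y=gy[m];z=C[...,2][m];print(lo,m.sum(),cv2.minAreaRect(np.c_[y,z].astype(np.float32)),np.polyfit(y,z,1))
```

```text
top 129 enc 0.6200783848762512 -0.10975711047649384 0.04780695587396622 alg [ 0.61932554 -0.10936242] 0.044903019764322503
out [ 0.57301385 -0.15452486  0.05027586] [ 0.66595204 -0.06525386  0.06507888]
scene 168 enc 0.621889054775238 -0.10702326148748398 0.04787362366914749 alg [ 0.62210534 -0.10748262] 0.04487418779347278
top 161
0.3 161 [0.412 0.3   0.151] [0.588 0.31  0.222]
scene 161
0.3 161 [0.411 0.3   0.152] [0.568 0.313 0.221]
0.034 108 ((0.007760927081108093, 0.15502570569515228), (0.3215979039669037, 0.05365291237831116), 15.412870407104492) [0.22458348 0.16334012]
0.038 440 ((0.007488712668418884, 0.15656259655952454), (0.32110172510147095, 0.0601470060646534), 14.401025772094727) [0.23671576 0.15257084]
0.042 46 ((-0.06230425089597702, 0.13378094136714935), (0.17244946956634521, 0.05421174690127373), 22.26775550842285) [0.29336762 0.16296169]
```

>>> carry_out:
  plan:
    - [[0.015,0.035,0.02,0,0,0,0.5],[0.03,0.07,0.04,0,0,-0.05,0.5],[0.045,0.105,0.06,0,0,-0.1,0.5],[0.06,0.14,0.08,0,0,-0.15,0.5],[0.075,0.175,0.1,0,0,-0.2,0.5]]

```text
time_s: 0.52
eef_pos: [0.235, -0.3802, 0.3284]
eef_rot: [-0.001, 0.999, 0.041, -0.0]
wrist_force: [0.8, -0.1, 0.0]
opening: 0.497
grasp_force: 0.0
```

>>> carry_out:
  plan:
    - [[0.017,0.038,0,0,0,-0.035,0.5],[0.034,0.076,0,0,0,-0.07,0.5],[0.05,0.114,0,0,0,-0.07,0.5],[0.067,0.152,0,0,0,-0.07,0.5],[0.083,0.19,0,0,0,-0.07,0.5]]

```text
time_s: 0.93
eef_pos: [0.3179, -0.1902, 0.328]
eef_rot: [0.0, 1.0, 0.007, 0.0]
wrist_force: [1.0, -0.7, 0.2]
opening: 0.506
grasp_force: 0.0
```

>>> carry_out:
  plan:
    - [[0.017,0.038,0,0,0,0,0.5],[0.034,0.076,0,0,0,0,0.5],[0.05,0.114,0,0,0,0,0.5],[0.067,0.152,0,0,0,0,0.5],[0.083,0.19,0,0,0,0,0.5]]

```text
time_s: 1.35
eef_pos: [0.401, 0.0001, 0.3282]
eef_rot: [0.0, 1.0, 0.008, 0.0]
wrist_force: [0.9, -0.6, -0.2]
opening: 0.498
grasp_force: 0.0
```

>>> carry_out:
  plan:
    - [[0.017,0.038,0,0,0,0,0.5],[0.034,0.076,0,0,0,0,0.5],[0.05,0.114,0,0,0,0,0.5],[0.067,0.152,0,0,0,0,0.5],[0.083,0.19,0,0,0,0,0.5]]

```text
time_s: 1.77
eef_pos: [0.4839, 0.1902, 0.3278]
eef_rot: [0.0, 1.0, 0.008, -0.0]
wrist_force: [0.9, -1.0, 1.4]
opening: 0.502
grasp_force: 0.0
```

>>> carry_out:
  plan:
    - [[0.016,0.037,0,0,0,0,0.5],[0.032,0.074,-0.01,0,0,0,0.5],[0.045,0.101,-0.02,0,0,0,0.5],[0.045,0.101,-0.05,0,0,0,0.5],[0.045,0.101,-0.07,0,0,0,0.5]]

```text
time_s: 2.18
eef_pos: [0.5283, 0.2906, 0.2554]
eef_rot: [0.0, 1.0, 0.009, -0.001]
wrist_force: [-0.2, -0.7, -0.2]
opening: 0.497
grasp_force: 0.0
```

Run:
```python
from h import *
print(get_obs()['eef_pos'])
c=grab('wrist');cv2.imwrite('pics/w1.png',cv2.cvtColor(c['pixels'],cv2.COLOR_RGB2BGR))
C=cloud(c);m=(C[...,2]>.205)&(C[...,2]<.228)&(abs(C[...,0]-.53)<.03)&(abs(C[...,1]-.293)<.03);q=C[m];print(m.sum(),q.mean(0),q.min(0),q.max(0))
```

```text
[0.52830633 0.29057287 0.25542275]
850 [0.5320912  0.29397281 0.21770622] [0.52107895 0.28497848 0.20500778] [0.53950901 0.30311324 0.22082167]
```

View pics/w1.png

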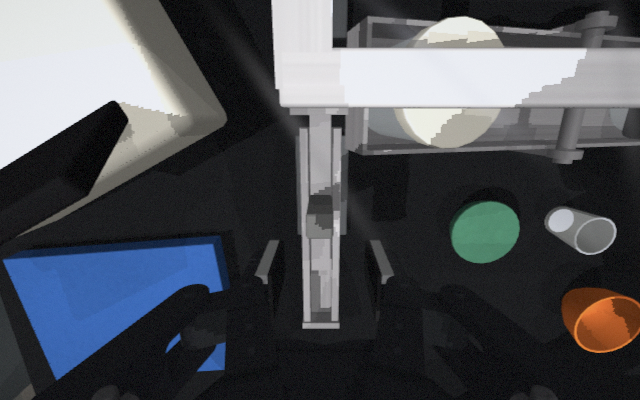

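The wrist view shows the bolt post at (320,215), straddled by the fingers at (268,260) and (380,260). I'll go down and grip it.

>>> carry_out:
  plan:
    - [[0.002,0.003,-0.025,0,0,0,0.5],[0.002,0.003,-0.05,0,0,0,0.5],[0.002,0.003,-0.068,0,0,0,0.5],[0.002,0.003,-0.07,0,0,0,0.5],[0.002,0.003,-0.07,0,0,0,0.1]]

```text
time_s: 2.65
eef_pos: [0.53, 0.2914, 0.1874]
eef_rot: [0.0, 1.0, 0.008, -0.001]
wrist_force: [0.1, -0.2, 0.9]
opening: 0.371
grasp_force: 0.0
```

>>> carry_out:
  plan:
    - [[0,0,0,0,0,0,0],[0,0,0,0,0,0,0],[0,0,0,0,0,0,0],[0,0,0,0,0,0,0],[0,0,0,0,0,0,0]]

```text
time_s: 3.07
eef_pos: [0.5316, 0.2921, 0.1898]
eef_rot: [-0.0, 1.0, 0.008, 0.001]
wrist_force: [-0.7, 0.1, 5.8]
opening: 0.202
grasp_force: 60.6
```

>>> carry_out:
  plan:
    - [[-0.011,0,0,0,0,0,0],[-0.022,0,0,0,0,0,0],[-0.033,-0.0005,0,0,0,0,0],[-0.044,-0.0005,0,0,0,0,0],[-0.053,-0.001,0,0,0,0,0]]

```text
time_s: 3.48
eef_pos: [0.4787, 0.2912, 0.1898]
eef_rot: [-0.001, 1.0, 0.008, 0.002]
wrist_force: [4.4, 0.7, 5.9]
opening: 0.197
grasp_force: 60.7
```

>>> carry_out:
  plan:
    - [[0,0,0,0,0,0,0],[0,0,0,0,0,0,0.2],[0,0,0,0,0,0,0.5],[0,0,0,0,0,0,0.5],[0,0,0,0,0,0,0.5]]

```text
time_s: 3.9
eef_pos: [0.4771, 0.2907, 0.1877]
eef_rot: [0.0, 1.0, 0.008, -0.001]
wrist_force: [-0.3, 0.2, -0.1]
opening: 0.5
grasp_force: 0.0
```

```bash
cat >> h.py <<'E'
yaw=np.radians(.9);ex=np.array([np.cos(yaw),np.sin(yaw)]);ey=np.array([-ex[1],ex[0]])
def angle(c,piv=(.619,.1095)):
    C=cloud(c);d=C[...,:2]-np.array(piv);gx=d@ex;gy=d@ey
    m=(abs(gx-.040)<.003)&(abs(gy)<.155)&(C[...,2]>.07)&(C[...,2]<.24)
    y=gy[m];z=C[...,2][m];k=np.polyfit(y,z,1)
    for _ in range(3):
        g=abs(z-np.polyval(k,y))<.03; k=np.polyfit(y[g],z[g],1)
    return np.arctan(k[0]),g.sum()
E
python3 - <<'E'
from h import *
c=grab('top');C=cloud(c);m=(C[...,2]>.212)&(C[...,2]<.227)&(abs(C[...,0]-.48)<.03)&(abs(C[...,1]-.293)<.03);print(m.sum(),C[m].mean(0) if m.any() else '')
o=get_obs();print(o['time_s'],o['eef_pos'],angle(grab('scene')))
E
```

```text
1 [0.4671727  0.26733028 0.21998499]
3.95 [0.47720456 0.29072664 0.18760767] (np.float64(-0.18619458730378072), np.int64(402))
```

>>> carry_out:
  plan:
    - [[0,0,0.038,0,0,0,0.5],[0,0,0.076,0,0,0,0.5],[0,0,0.114,0,0,0,0.6],[0.01,-0.015,0.15,0,0,0,0.6],[0.03,-0.035,0.18,0,0,0,0.6]]

```text
time_s: 4.42
eef_pos: [0.5067, 0.257, 0.3713]
eef_rot: [-0.001, 1.0, 0.01, 0.001]
wrist_force: [1.2, 0.1, 0.2]
opening: 0.601
grasp_force: 0.0
```

>>> carry_out:
  plan:
    - [[0.02,-0.03,0.015,0,0,0,0.6],[0.045,-0.06,0.02,0,0,0,0.6],[0.07,-0.09,0.02,0,0,0,0.6],[0.095,-0.12,0.02,0,0,0,0.6],[0.112,-0.146,0.02,0,0,0,0.6]]

```text
time_s: 4.83
eef_pos: [0.6213, 0.1075, 0.3875]
eef_rot: [0.0, 1.0, 0.007, -0.0]
wrist_force: [-0.0, 0.3, -1.1]
opening: 0.599
grasp_force: 0.0
```

Run:
```python
from h import *
print(get_obs()['eef_pos'])
c=grab('wrist');C=cloud(c);m=(C[...,2]>.325)&(C[...,2]<.352)&(abs(C[...,0]-.62)<.03)&(abs(C[...,1]-.11)<.022);q=C[m];print(m.sum(),q.mean(0),q.min(0),q.max(0))
c=grab('top');C=cloud(c);m=(C[...,2]>.212)&(C[...,2]<.227)&(abs(C[...,0]-.48)<.03)&(abs(C[...,1]-.293)<.03);print(m.sum(),C[m].mean(0) if m.any() else '')
```

```text
[0.62125871 0.10748354 0.38751857]
1323 [0.62104236 0.11051945 0.34138123] [0.60664095 0.09874222 0.32520178] [0.63070111 0.12261361 0.34533822]
22 [0.47538586 0.29245853 0.21969602]
```

>>> carry_out:
  plan:
    - [[-0.002,0.003,-0.03,0,0,0,0.6],[-0.002,0.003,-0.06,0,0,0,0.6],[-0.002,0.003,-0.084,0,0,0,0.6],[-0.002,0.003,-0.084,0,0,0,0.3],[-0.002,0.003,-0.084,0,0,0,0]]

```text
time_s: 5.35
eef_pos: [0.6165, 0.1127, 0.3027]
eef_rot: [0.001, 1.0, 0.008, -0.002]
wrist_force: [-4.3, -31.2, -19.0]
opening: 0.324
grasp_force: 17.4
```

>>> carry_out:
  plan:
    - [[0,0,0,0,0,0,0],[0,0,0,0,0,0,0],[0,0,0,0,0,0,0],[0,0,0,0,0,0,0],[0,0,0,0,0,0,0]]

```text
time_s: 5.77
eef_pos: [0.6166, 0.1103, 0.3032]
eef_rot: [0.002, 1.0, 0.007, -0.002]
wrist_force: [-2.3, -10.0, -11.8]
opening: 0.267
grasp_force: 61.5
```

```bash
cat >> h.py <<'E'
from scipy.optimize import least_squares
def measure(n,piv,fn,w0=3.75):
    D=[]
    for i in range(n):
        t=get_obs()['time_s'];a,k=angle(camera('scene'),piv);D.append((t,a,k))
    D=np.array(D);np.save(fn,D);t,a=D[:,0],D[:,1]
    f=lambda p:p[0]*np.cos(p[2]*(t-t[0]))+p[1]*np.sin(p[2]*(t-t[0]))+p[3]-a
    r=least_squares(f,[a[0],0,w0,0],loss='soft_l1',f_scale=.01)
    p=r.x;print('n',D[:,2].min(),D[:,2].max(),'A',np.hypot(p[0],p[1]),'w',p[2],'off',p[3],'rms',np.std(f(p)))
    o=get_obs();T=o['time_s'];ph=p[2]*(T-t[0])
    th=p[0]*np.cos(ph)+p[1]*np.sin(ph);om=p[2]*(-p[0]*np.sin(ph)+p[1]*np.cos(ph))
    print('t',T,'th',th,'om',om,'eef',o['eef_pos'],'F',o['wrist_force']);return T,th,om,p
E
python3 - <<'E'
from h import *
measure(45,(.620,.1105),'d1.npy')
E
```

```text
n 371.0 397.0 A 0.2235379609657412 w 3.9826290828222293 off -0.002602537600398203 rms 0.0028149400876588105
t 8.0167 th 0.2197052758542396 om 0.1641506056661899 eef [0.61659573 0.11035444 0.30311397] F [ -3.1861015  -10.87366526 -11.8008772 ]
```

```bash
cat > plan.py <<'E'
import numpy as np
h=1/12
def plan(th,om,w,D,N,wait=0,tau=.01):
    g=w*w/9.81;K=np.arange(wait,N+1);T=N*h+tau   # impulses at knots wait..N
    tk=K*h+tau
    A=np.array([g*np.sin(w*(T-tk))/w,g*np.cos(w*(T-tk)),np.ones(len(K)),N*h-K*h])
    b=np.array([-(th*np.cos(w*T)+om/w*np.sin(w*T)),-(-th*w*np.sin(w*T)+om*np.cos(w*T)),0,D])
    dv=np.linalg.lstsq(A,b,rcond=None)[0]
    v=np.zeros(N);full=np.zeros(N+1);full[wait:]=dv;v=np.cumsum(full)[:-1];s=np.cumsum(v)*h
    return s,v
def sim(th,om,w,s,tau=.01,extra=0):
    g=w*w/9.81;v=np.diff(np.r_[0,s])/h;dv=np.diff(np.r_[0,v,0]);x=[];
    for t in np.arange(0,len(s)*h+tau+extra,.01):
        a=th*np.cos(w*t)+om/w*np.sin(w*t)
        tk=np.arange(len(dv))*h+tau;k=tk<t;a+=(g*dv[k]*np.sin(w*(t-tk[k]))/w).sum();x.append(a)
    return np.array(x)
E
python3 - <<'E'
from plan import *
for N in(15,20,25):
  for wt in range(0,N-9,2):
    s,v=plan(.2197,.1642,3.983,.218,N,wt);x=sim(.2197,.1642,3.983,s,.01,1)
    print(N,wt,'vmax',v.max().round(3),v.min().round(3),'dv',abs(np.diff(np.r_[0,v,0])).max().round(3),'th',x.min().round(3),x.max().round(3),'end',abs(x[-80:]).max().round(3),'s',s.min().round(3),s.max().round(3))
E
```

```text
15 0 vmax 0.338 -0.0 dv 0.123 th -0.126 0.223 end 0.0 s -0.0 0.218
15 2 vmax 0.336 0.0 dv 0.124 th -0.126 0.224 end 0.0 s 0.0 0.218
15 4 vmax 0.312 0.0 dv 0.146 th -0.12 0.224 end 0.0 s 0.0 0.218
20 0 vmax 0.315 -0.024 dv 0.058 th -0.114 0.222 end 0.0 s -0.003 0.222
20 2 vmax 0.318 -0.034 dv 0.062 th -0.12 0.224 end 0.0 s 0.0 0.225
20 4 vmax 0.322 -0.017 dv 0.078 th -0.112 0.224 end 0.0 s 0.0 0.221
20 6 vmax 0.4 0.0 dv 0.215 th -0.109 0.224 end 0.0 s 0.0 0.218
20 8 vmax 0.661 -0.119 dv 0.493 th -0.179 0.224 end 0.0 s 0.0 0.218
20 10 vmax 1.157 -0.649 dv 1.089 th -0.223 0.224 end 0.0 s 0.0 0.243
25 0 vmax 0.305 -0.064 dv 0.054 th -0.131 0.224 end 0.0 s 0.0 0.244
25 2 vmax 0.305 -0.054 dv 0.052 th -0.125 0.224 end 0.0 s 0.0 0.239
25 4 vmax 0.317 -0.023 dv 0.084 th -0.111 0.224 end 0.0 s 0.0 0.223
25 6 vmax 0.36 -0.019 dv 0.151 th -0.129 0.224 end 0.0 s 0.0 0.218
25 8 vmax 0.443 -0.092 dv 0.247 th -0.183 0.224 end 0.0 s 0.0 0.218
25 10 vmax 0.562 -0.234 dv 0.394 th -0.223 0.224 end 0.0 s 0.0 0.218
25 12 vmax 0.788 -0.5 dv 0.63 th -0.223 0.311 end 0.0 s 0.0 0.218
25 14 vmax 1.097 -0.947 dv 1.056 th -0.298 0.448 end 0.0 s -0.008 0.221
```

Phase is ideal. N=20, wait 0 is the choice.

Run:
```python
from plan import *
s,v=plan(.2197,.1642,3.983,.218,20,0)
b=0
for i in range(0,20,5):
    k=np.round(s[i:i+5],3);print([[round(.0157*(a-b),4),round(-(a-b),3)] for a in k]);b=k[-1]
print(abs(sim(.2197,.1642,3.983,np.round(s,3),.01,1)[-80:]).max(),abs(sim(.2197,.1642,3.983,s,.04,1)[-80:]).max())
```

```text
[[np.float64(-0.0), np.float64(0.002)], [np.float64(-0.0), np.float64(0.003)], [np.float64(-0.0), np.float64(0.003)], [np.float64(0.0), np.float64(-0.001)], [np.float64(0.0001), np.float64(-0.009)]]
[[np.float64(0.0002), np.float64(-0.013)], [np.float64(0.0005), np.float64(-0.03)], [np.float64(0.0008), np.float64(-0.052)], [np.float64(0.0012), np.float64(-0.077)], [np.float64(0.0016), np.float64(-0.103)]]
[[np.float64(0.0004), np.float64(-0.026)], [np.float64(0.0008), np.float64(-0.05)], [np.float64(0.0011), np.float64(-0.071)], [np.float64(0.0014), np.float64(-0.088)], [np.float64(0.0016), np.float64(-0.1)]]
[[np.float64(0.0001), np.float64(-0.007)], [np.float64(0.0002), np.float64(-0.01)], [np.float64(0.0002), np.float64(-0.01)], [np.float64(0.0001), np.float64(-0.008)], [np.float64(0.0001), np.float64(-0.006)]]
0.0012759564577440874 0.02669171926887555
```

The first rows would push the trolley left of its parked end, where there may be a stop. I'll use the wait=4 variant, which never goes below 0.

Run:
```python
from plan import *
s,v=plan(.2197,.1642,3.983,.218,20,4)
b=0
for i in range(0,20,5):
    k=np.round(s[i:i+5],3);print([(float(round(.0157*(a-b),4)),float(round(-(a-b),3))) for a in k]);b=k[-1]
print(abs(sim(.2197,.1642,3.983,np.round(s,3),.01,1)[-80:]).max(),abs(sim(.2197,.1642,3.983,s,.04,1)[-80:]).max())
```

```text
[(0.0, -0.0), (0.0, -0.0), (0.0, -0.0), (0.0, -0.0), (0.0001, -0.007)]
[(0.0002, -0.012), (0.0005, -0.031), (0.0008, -0.054), (0.0012, -0.079), (0.0017, -0.106)]
[(0.0004, -0.027), (0.0008, -0.051), (0.0011, -0.071), (0.0014, -0.087), (0.0015, -0.098)]
[(0.0001, -0.007), (0.0002, -0.01), (0.0002, -0.01), (0.0001, -0.008), (0.0001, -0.007)]
0.0002236018712186011 0.026691719268875546
```

>>> carry_out:
  plan:
    - [[0,0,0,0,0,0,0],[0,0,0,0,0,0,0],[0,0,0,0,0,0,0],[0,0,0,0,0,0,0],[0.0001,-0.007,0,0,0,0,0]]

```text
time_s: 8.43
eef_pos: [0.6167, 0.1066, 0.3031]
eef_rot: [-0.001, 1.0, 0.008, -0.002]
wrist_force: [-1.6, 3.6, -12.3]
opening: 0.271
grasp_force: 61.4
```

>>> carry_out:
  plan:
    - [[0.0002,-0.012,0,0,0,0,0],[0.0005,-0.031,0,0,0,0,0],[0.0008,-0.054,0,0,0,0,0],[0.0012,-0.079,0,0,0,0,0],[0.0017,-0.106,0,0,0,0,0]]

```text
time_s: 8.85
eef_pos: [0.6186, 0.0003, 0.3031]
eef_rot: [-0.001, 1.0, 0.009, -0.002]
wrist_force: [1.5, 2.8, -14.4]
opening: 0.269
grasp_force: 61.3
```

>>> carry_out:
  plan:
    - [[0.0004,-0.027,0,0,0,0,0],[0.0008,-0.051,0,0,0,0,0],[0.0011,-0.071,0,0,0,0,0],[0.0014,-0.087,0,0,0,0,0],[0.0015,-0.098,0,0,0,0,0]]

```text
time_s: 9.27
eef_pos: [0.6203, -0.0993, 0.3031]
eef_rot: [-0.001, 1.0, 0.008, -0.001]
wrist_force: [-1.1, 3.0, -16.0]
opening: 0.273
grasp_force: 61.1
```

>>> carry_out:
  plan:
    - [[0.0001,-0.007,0,0,0,0,0],[0.0002,-0.01,0,0,0,0,0],[0.0002,-0.01,0,0,0,0,0],[0.0001,-0.008,0,0,0,0,0],[0.0001,-0.007,0,0,0,0,0]]

```text
time_s: 9.68
eef_pos: [0.6204, -0.1046, 0.3032]
eef_rot: [-0.0, 1.0, 0.008, -0.001]
wrist_force: [-3.9, -2.2, -20.6]
opening: 0.274
grasp_force: 60.5
```

Run:
```python
from h import *
y=get_obs()['eef_pos'][1]
T,th,om,p=measure(40,(.6234,y),'d2.npy',3.98)
c=grab('scene');C=cloud(c);m=(C[...,2]>.335)&(C[...,2]<.350)&(abs(C[...,0]-.62)<.04)&(abs(C[...,1]-y)<.03);print(C[m].mean(0))
d=np.load('d2.npy');print(d[::4,1].round(3))
```

```text
n 462.0 479.0 A 0.016068050902016833 w 3.961673331429733 off -0.003094418553076357 rms 0.0018411358653000374
t 11.6833 th 0.004737345183872768 om 0.06082682333297912 eef [ 0.6204603  -0.10435185  0.30315348] F [-4.53390174e+00  1.82110495e-04 -2.25553177e+01]
[ 0.63093693 -0.10120899  0.34311819]
[-0.015 -0.013  0.003  0.01   0.015  0.004 -0.007 -0.017 -0.018 -0.011]
```

Swing amplitude is only 0.016 rad. I'll nudge 4 mm to centre, hold, then let go and lift.

>>> carry_out:
  plan:
    - [[0,-0.001,0,0,0,0,0],[0,-0.002,0,0,0,0,0],[0,-0.003,0,0,0,0,0],[0,-0.004,0,0,0,0,0],[0,-0.004,0,0,0,0,0]]

```text
time_s: 12.15
eef_pos: [0.6205, -0.1081, 0.3032]
eef_rot: [-0.001, 1.0, 0.008, -0.001]
wrist_force: [-4.9, 1.2, -23.6]
opening: 0.273
grasp_force: 60.2
```

>>> carry_out:
  plan:
    - [[0,0,0,0,0,0,0.3],[0,0,0,0,0,0,0.45],[0,0,0,0,0,0,0.6],[0,0,0,0,0,0,0.6],[0,0,0,0,0,0,0.6]]

```text
time_s: 12.57
eef_pos: [0.6225, -0.1095, 0.307]
eef_rot: [0.001, 1.0, 0.008, 0.003]
wrist_force: [0.3, -0.2, 0.1]
opening: 0.601
grasp_force: 0.0
```

>>> carry_out:
  plan:
    - [[0,0,0.02,0,0,0,0.6],[0,0,0.04,0,0,0,0.6],[0,0,0.07,0,0,0,0.6],[-0.02,0,0.1,0,0,0,0.6],[-0.06,0,0.11,0,0,0,0.6]]

```text
time_s: 12.98
eef_pos: [0.5638, -0.1099, 0.419]
eef_rot: [0.001, 1.0, 0.008, 0.004]
wrist_force: [0.2, -0.4, 1.1]
opening: 0.599
grasp_force: 0.0
```

>>> carry_out:
  plan:
    - [[-0.03,0,0,0,0,0,0.6],[-0.06,0,0,0,0,0,0.6],[-0.09,0,0,0,0,0,0.6],[-0.12,0,0,0,0,0,0.6],[-0.12,0,0,0,0,0,0.6]]

```text
time_s: 13.4
eef_pos: [0.4381, -0.1088, 0.416]
eef_rot: [0.001, 1.0, 0.007, 0.001]
wrist_force: [1.4, 0.1, 0.1]
opening: 0.599
grasp_force: 0.0
```

Run:
```python
from h import *
measure(45,(.623,-.108),'d3.npy',3.98)
for n in('scene','top'):
    c=grab(n);C=cloud(c)
    m=(C[...,2]>.335)&(C[...,2]<.350)&(abs(C[...,0]-.62)<.03)&(abs(C[...,1]+.108)<.03)
    print(n,m.sum(),C[m].mean(0),C[m].min(0),C[m].max(0))
    m=(C[...,2]>.212)&(C[...,2]<.227)&(abs(C[...,0]-.48)<.03)&(abs(C[...,1]-.293)<.03);print('bolt',C[m].mean(0))
    cv2.imwrite(f'pics/{n}2.png',cv2.cvtColor(c['pixels'],cv2.COLOR_RGB2BGR))
```

```text
n 466.0 490.0 A 0.021011248267699956 w 3.999632520236871 off -0.0018732819907330838 rms 0.0015997335326064963
t 15.65 th -0.010964344420677518 om -0.07168784336752046 eef [ 0.44117747 -0.10914983  0.41416858] F [-0.02022087  0.4664777   0.212118  ]
scene 120 [ 0.62414322 -0.10814308  0.34202072] [ 0.61104057 -0.11968909  0.33500065] [ 0.63499279 -0.09503574  0.34695793]
bolt [0.47836175 0.29099984 0.2180875 ]
top 7 [ 0.63071455 -0.11373234  0.34199523] [ 0.62901019 -0.11944475  0.34025147] [ 0.63201569 -0.09811996  0.34402375]
bolt [0.47514975 0.28896738 0.21842857]
```

View pics/scene2.png

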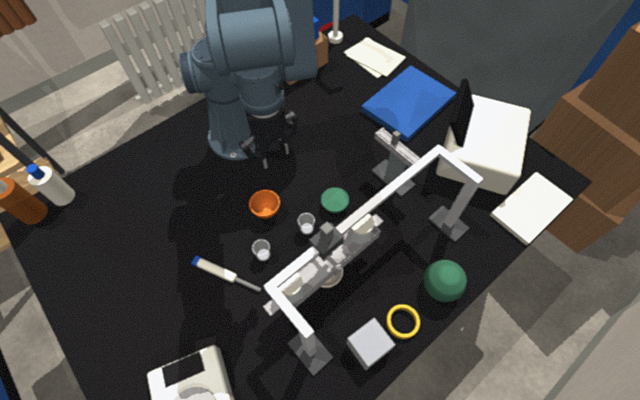

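The picture shows the trough level over the white dish at (330,272), with the trolley post at (326,233). The bolt is drawn and the cups, melon, pipette and orange bowl haven't moved. I'll hold still a little longer, then hand in.

>>> carry_out:
  plan:
    - [[0,0,0,0,0,0,0.6],[0,0,0,0,0,0,0.6],[0,0,0,0,0,0,0.6],[0,0,0,0,0,0,0.6],[0,0,0,0,0,0,0.6]]

```text
time_s: 16.17
eef_pos: [0.4412, -0.1092, 0.4142]
eef_rot: [-0.0, 1.0, 0.008, 0.0]
wrist_force: [0.6, -0.0, -0.0]
opening: 0.606
grasp_force: 0.0
```

>>> carry_out:
  plan:
    - [[0,0,0,0,0,0,0.6],[0,0,0,0,0,0,0.6],[0,0,0,0,0,0,0.6],[0,0,0,0,0,0,0.6],[0,0,0,0,0,0,0.6]]

```text
time_s: 16.58
eef_pos: [0.4412, -0.1092, 0.4142]
eef_rot: [0.0, 1.0, 0.008, 0.0]
wrist_force: [-0.3, -0.5, 0.2]
opening: 0.598
grasp_force: 0.0
```

>>> carry_out:
  plan:
    - [[0,0,0,0,0,0,0.6],[0,0,0,0,0,0,0.6],[0,0,0,0,0,0,0.6],[0,0,0,0,0,0,0.6],[0,0,0,0,0,0,0.6]]

```text
time_s: 17.0
eef_pos: [0.4412, -0.1092, 0.4142]
eef_rot: [0.0, 1.0, 0.008, 0.0]
wrist_force: [0.3, -0.8, 0.2]
opening: 0.602
grasp_force: 0.0
```

```bash
python3 -c "
from bench import hand_in
print(hand_in())"
```

```text
the job is handed in; nothing more can be done
None
```

The job is handed in at about 17 s, no verdict returned: by my last measurements the bolt is drawn about 53 mm, the trough swings only about 0.02 rad with its spout within a few mm of the white dish's middle, and the trolley is let go.

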